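# Hold the tension lever level over its mount

## Task

Swing the red-knobbed keeper strap on the green mount fully aside, then pick up the cast aluminium tension lever at its balance point (the yellow band) and carry it over the mount, keeping it level. Finish while still holding it there, level and still, with its big hub about 4 cm above the tip of the pivot pin and its small eye over the rest post, ready to be lowered. Leave the other things on the bench where they stand.

Things in the scene. Friction and masses are not known exactly. Their poses are not given: they have to be found in the camera images.
- lever_balance (a point): Balance point of the loose cast aluminium tension lever (0.5 to 0.8 kg, 300 mm long), marked by a 22 mm yellow band: a straight bar 18 mm wide, 24 mm high, with a big hub at one end and a small eye at the other, lying on these two. The point is in the bar's core, 25 mm above the bench, 76 mm from the hub's axis, 174 mm from the eye's. x runs from hub to eye, z up. Grip across the width, firmly
- lever_hub (a point): Centre of the underside of the tension lever's big hub (upright ring, 64 mm across, 50 mm high, bore 28 mm), on the bore's axis; axes as lever_balance
- lever_eye (a point): Centre of the underside of the tension lever's small eye (upright ring, 36 mm across, 44 mm high, bore 16 mm), 250 mm from lever_hub; axes as lever_balance
- pin_top (a point): Top centre of the mount's steel pivot pin (22 mm across, 35 mm tall, on a white column 54 mm across), 85 mm above the bench. The mount is fixed: green base plate 340 x 80 mm, pin near one end, rest post near the other. x runs from pin to rest post, y to the left of that, z up. The lever's hub belongs over this pin
- rest_top (a point): Centre of the black rubber top of the mount's rest post (white, 36 mm across), 50 mm above the bench and 250 mm from the pin's axis along the mount's x; the lever's small eye belongs over it
- keeper (a joint): Angle of the keeper strap (flat steel, 104 to 114 mm above the bench) about its upright hinge post: 0 = across over the pin, pointing along the mount's +y; grows counter-clockwise from above until it points along the mount's -x, away from the rest post (stop at 1.6; beyond 1.2 is fully aside). Starts at 0 to 0.3. Light friction, 1 to 2 N at the knob; stays where it is left
- keeper_knob (a point): Middle of the red upright knob on the keeper strap: a round peg 16 mm across standing 42 mm above the strap, its top 156 mm above the bench; this point is 135 mm above the bench. The peg turns freely enough in a light grip to be led round the hinge
- keeper_hinge (a point): A point on the keeper's upright hinge axis, 135 mm above the bench, 74 mm from keeper_knob, and 58 mm from the pin's axis on the mount's -y side
- green_roll_mid (a point): loose green film roll standing on end, 68 mm across, with a white core sticking out on top, 150 mm tall in all; point on its axis 60 mm up. Leave it alone
- amber_roll_mid (a point): loose dark amber film roll standing on end, 76 mm across, with a cardboard core sticking out on top, 130 mm tall in all; point on its axis 50 mm up. Leave it alone
- white_core_mid (a point): loose white plastic core tube standing on end, 72 mm across, 100 mm tall; point at its centre. Leave it alone
- tape_mid (a point): loose dark amber tape ring lying flat, 96 mm across, 25 mm high; point at its centre. Leave it alone
- card_core_mid (a point): loose cardboard core tube standing on end, 60 mm across, 90 mm tall; point at its centre. Leave it alone
- wrench_grip (a point): loose spanner lying flat; point on its handle. Leave it alone
- tray_mid (a point): loose blue plastic tray of bolts, 150 x 110 mm, 40 mm high; point at its centre. Leave it alone

How it is judged:
By the outcome, as a careful person would: the job done as asked, in the order asked, and still so for the second after the job is handed in, while the arm keeps its last pose, push and grip.
It also fails if it takes over 58 s, if anything falls off the work surface, if the arm or the gripper's body presses on something with over 40 N, if the wrist force passes 120 N, or if a joint passes its speed limit or range.

## Robot

A 7-joint arm with a two-finger parallel gripper is mounted at the origin on the work surface. World frame = base frame: x ahead of the robot, y to its left, z up, the work surface at z = 0. Lengths are in m, angles in degrees, forces in N, time in s.
With the tool pointing down it reaches from about 0.425 to 0.925 m from the base axis. Payload 6.8 kg.
Tool frame: the origin (TCP) lies midway between the tips of the shut fingers; the grasp point (between the pads) lies 19 mm behind it; z points along the fingers, y is the direction in which the jaws open and shut (so a half turn about z gives the same grasp; the last joint's range is limited). The gripper opens to 85 mm and grips with 20 to 120 N. Pads are 22 mm wide; open, the fingers measure 114 mm over their backs; the gripper's body (76 mm by 85 mm) begins 54 mm behind the grasp point. The pads swing forward as they close: fully open they stand 13 mm farther back than shut.
Start: joints at [63.65, 27.33, 1.283, 89.118, -0.659, 63.558, -4.761], TCP at [0.233, -0.634, 0.231] pointing down, gripper open.
Joint ranges: [-169.35, 169.35], [-19.33, 120.38], [-80.79, 83.38], [13.8, 139.57], [-78.32, 258.32], [9.67, 109.79], [-169.56, 169.56]. Speed limits (degrees/s): [136.94, 136.94, 180, 180, 180, 180, 180].

## Interface

Orientations are given as [roll, pitch, yaw] about the fixed x, y, z axes, in that order (R = Rz(yaw) Ry(pitch) Rx(roll)).
In Python, from rig import env, snapshot, get_calibration gives the robot as it stands.
- The arm moves only by the shell command python3 -m inch 'ROWS' [FORCE]. ROWS is JSON, a list of rows, each a list of 5 numbers: the opening, from 0 (shut) to 1 (fully open), then the shift along the world's x, y, z in mm, then the turn about the world's z in degrees. In form: [[grip, dx, dy, dz, yaw], ...]. A call has 1 to 12 rows; each row shifts and turns the commanded pose from where the row before left it; what a row does not reach is not made up. A row lasts 1/10 s, in which the tool goes at most 50 mm and 8.59 degrees, less where a joint would pass 70% of its speed; a pose out of reach is approached as far as the arm can. A call is refused whole if a number of a shift passes 50 or a number of a turn 8.59, either way. A call with a gripper value outside its range is refused whole. The fingers move at their own pace and stop on an object; FORCE is the grip in N (left out, the last holds). Time passes only in rows, so rows that do not move let the fingers close. It gives the time, the measured TCP pose, the force and the opening at its end, in the units of the state.
- env.observe(): the state, without advancing time (a new reading comes with each control period).
- snapshot(name): name is "side" or "top"; returns the picture (420x560x3 uint8, red, green, blue); there is no depth.
- get_calibration(name): a dict with "intrinsics" (3x3 intrinsics, pixels), "extrinsics" (4x4, takes a point from camera to world coordinates). Camera axes: x right, y up, looking along -z (the intrinsics and any distortion apply to the point x, -y, -z); pixel columns grow to the right and rows downward; lengths in m; the calibration is good to about 2 mm. A picture is of the moment at which its call begins. get_calibration takes no time and is no camera call.
- env.close_job(): hands the job in, once; it reports no verdict.
The state is a dict: "t": time; "q": joint angles; "joint_velocities": joint speeds; "effort": joint torques, N m; "eef_pos": TCP position; "eef_rot": TCP orientation; "contact_force": force on the tool from outside, world axes, zero at the start; "moment": the same for the moment, N m; "grip_width": opening from 0.0 (shut) to 1.0 (fully open).
Only numpy, scipy, OpenCV 4.12 (cv2) and the standard library are available. Lean on these libraries where they do the work, as an engineer would, in place of code of your own. Each camera call takes 0.05 s, during which the arm holds its last target.

## Working session

There is one attempt and no reset: what is moved stays moved. The work goes in short steps, Python scripts to look and compute and a shell command to move; the robot and the scene stay as the last step left them, time stands still between calls to the robot, and variables do not carry over. Pictures are saved under pics/ and viewed, and the job is handed in when it is done.

```bash
ls; mkdir -p pics
python3 - <<'E'
from rig import env, snapshot, get_calibration
import cv2
for n in("side","top"):
    im=snapshot(n); cv2.imwrite(f"pics/{n}0.png",im[:,:,::-1])
    c=get_calibration(n); print(n,c)
s=env.observe(); print(s)
E
```

```text
pics
side {'intrinsics': array([[442.42850424,   0.        , 278.35802466],
       [  0.        , 442.42850424, 210.88418494],
       [  0.        ,   0.        ,   1.        ]]), 'extrinsics': array([[-0.8234084 ,  0.26567289, -0.50141452, -0.1688225 ],
       [-0.56744734, -0.38777829,  0.72638248,  1.07408503],
       [-0.00145753,  0.88263578,  0.47005528,  0.82031686],
       [ 0.        ,  0.        ,  0.        ,  1.        ]])}
top {'intrinsics': array([[428.30858112,   0.        , 280.24217349],
       [  0.        , 428.30858112, 215.91265449],
       [  0.        ,   0.        ,   1.        ]]), 'extrinsics': array([[ 2.56097197e-03,  9.81061719e-01, -1.93678457e-01,
         3.03575487e-01],
       [-9.99957698e-01,  8.01367097e-04, -9.16298634e-03,
        -1.05670519e-03],
       [-8.83424759e-03,  1.93693730e-01,  9.81022270e-01,
         1.47523258e+00],
       [ 0.00000000e+00,  0.00000000e+00,  0.00000000e+00,
         1.00000000e+00]])}
{'t': 0.1, 'q': array([63.64922932, 27.37187897,  1.28155146, 89.17356431, -0.65846713,
       63.55938533, -4.7603934 ]), 'joint_velocities': array([-0.0030875 , -0.13492293,  0.007592  , -0.13818181,  0.08239282,
        0.07113619,  0.02760113]), 'effort': array([ 4.42899502e-03, -5.97755384e+01,  1.61343500e+00, -2.81954688e+01,
        1.27675454e-02,  5.03621151e-03,  7.06621722e-05]), 'eef_pos': array([ 0.23238303, -0.63314919,  0.23040708]), 'eef_rot': array([-1.79902879e+02,  8.17371404e-03,  2.01580651e+01]), 'contact_force': array([-0.21151073,  0.05027431, -0.08607822]), 'moment': array([ 0.02221647, -0.04142986,  0.0273886 ]), 'grip_width': 0.9985762863879049}
```

View pics/side0.png

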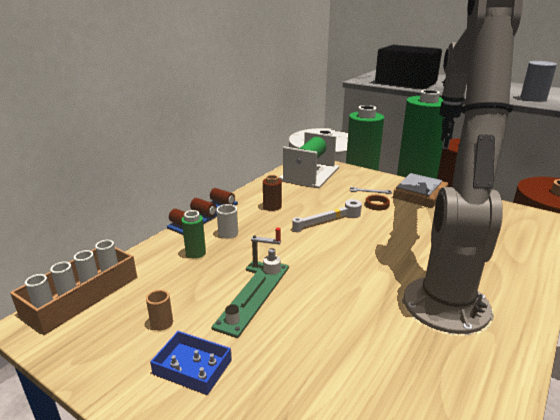

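View pics/top0.png

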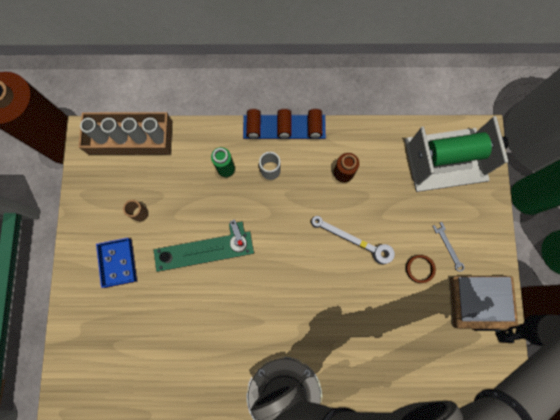

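The top view shows the lever (hub near 384,253; eye near 317,221; band near 365,244). The mount has its rest near (165,257) and the keeper with its red knob near (238,243). Next I'll zoom in and make helpers.

```bash
cat > h.py <<'E'
import numpy as np, cv2
from rig import env, snapshot, get_calibration
C={n:get_calibration(n) for n in("side","top")}
def ray(n,u,v):
    K=C[n]["intrinsics"];E=C[n]["extrinsics"]
    d=np.linalg.inv(K)@[u,v,1]; d=E[:3,:3]@(d*[1,-1,-1]); return E[:3,3],d/np.linalg.norm(d)
def plane(n,u,v,z):
    o,d=ray(n,u,v); return o+d*(z-o[2])/d[2]
def tri(ps,pt):
    o1,d1=ray("side",*ps);o2,d2=ray("top",*pt)
    s=np.linalg.lstsq(np.c_[d1,-d2],o2-o1,rcond=None)[0]
    a,b=o1+s[0]*d1,o2+s[1]*d2; return (a+b)/2,np.linalg.norm(a-b)*1000
def proj(n,p):
    E=C[n]["extrinsics"];c=E[:3,:3].T@(np.array(p)-E[:3,3]);q=C[n]["intrinsics"]@(c*[1,-1,-1]);return q[:2]/q[2]
def crop(im,x0,y0,w,h,k,name):
    cv2.imwrite(name,cv2.resize(im[y0:y0+h,x0:x0+w,::-1],None,fx=k,fy=k,interpolation=cv2.INTER_CUBIC))
def blobs(im,lo,hi,box,amin=3):
    x0,y0,x1,y1=box; m=cv2.inRange(cv2.cvtColor(im,cv2.COLOR_RGB2HSV)[y0:y1,x0:x1],lo,hi)
    n,l,s,c=cv2.connectedComponentsWithStats(m)
    return [(np.round(c[i]+[x0,y0],1),s[i]) for i in range(1,n) if s[i][4]>=amin]
E
python3 - <<'E'
from h import *
s=cv2.imread("pics/side0.png")[:,:,::-1];t=cv2.imread("pics/top0.png")[:,:,::-1]
crop(s,205,180,175,150,4.5,"pics/sc.png")
crop(t,145,205,115,75,6.9,"pics/tc1.png");crop(t,300,205,100,70,8,"pics/tc2.png")
for n,im,b1,b2 in(("side",s,(220,180,300,330),(280,190,370,235)),("top",t,(145,205,260,280),(300,205,400,270))):
    print(n,"red",blobs(im,(0,140,90),(7,255,255),b1),blobs(im,(172,140,90),(180,255,255),b1))
    print(n,"yel",blobs(im,(20,130,130),(35,255,255),b2))
E
```

```text
side red [(array([264.8, 181.2]), array([44,  0,  3,  4,  5], dtype=int32)), (array([279.7, 180.7]), array([59,  0,  2,  2,  3], dtype=int32)), (array([270.8, 184.5]), array([50,  4,  3,  2,  4], dtype=int32)), (array([224.6, 193.5]), array([ 0, 12, 11,  5, 22], dtype=int32)), (array([278. , 233.4]), array([56, 48,  4, 13, 34], dtype=int32)), (array([276., 234.]), array([56, 53,  1,  3,  3], dtype=int32))] []
side yel [(array([336.7, 210.1]), array([54, 19,  6,  4, 15], dtype=int32))]
top red [(array([240.1, 242.7]), array([94, 36,  4,  4, 12], dtype=int32))] [(array([238., 242.]), array([93, 36,  1,  3,  3], dtype=int32))]
top yel [(array([363.2, 243.5]), array([60, 35,  7,  8, 30], dtype=int32))]
```

View pics/sc.png

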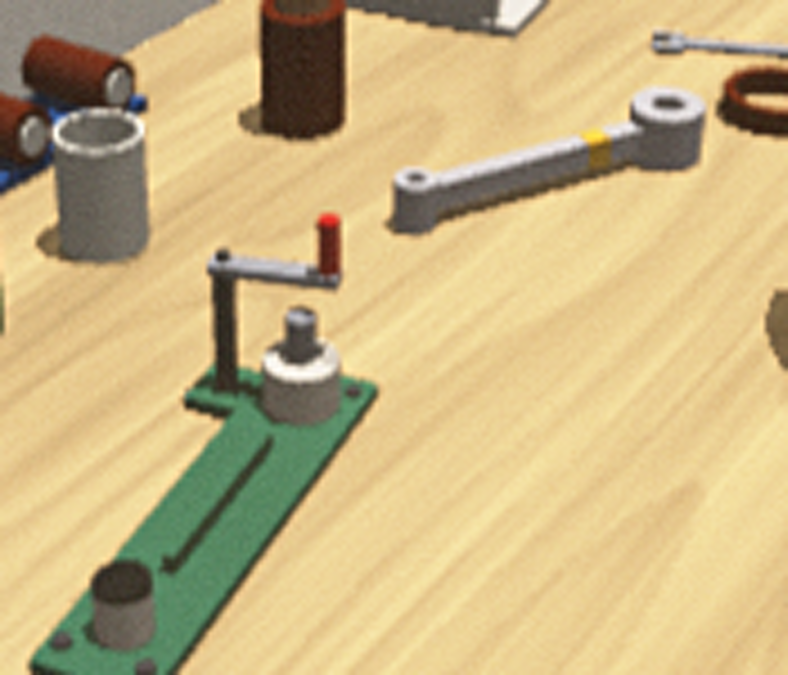

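View pics/tc1.png

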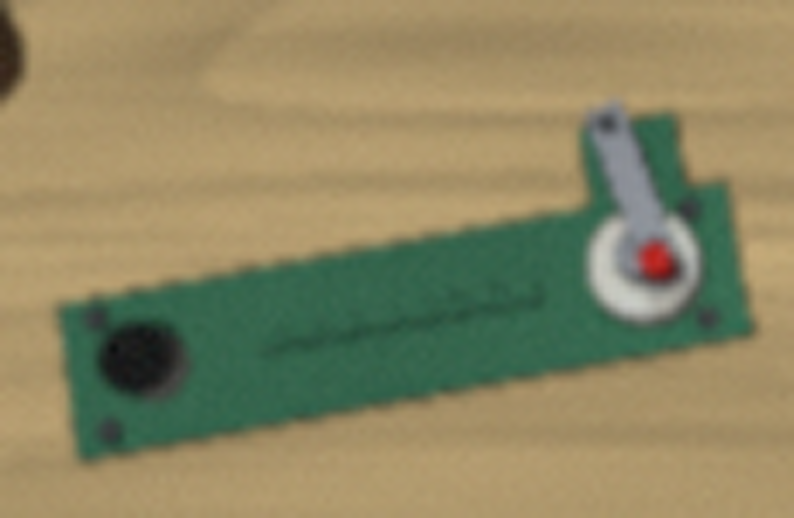

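View pics/tc2.png

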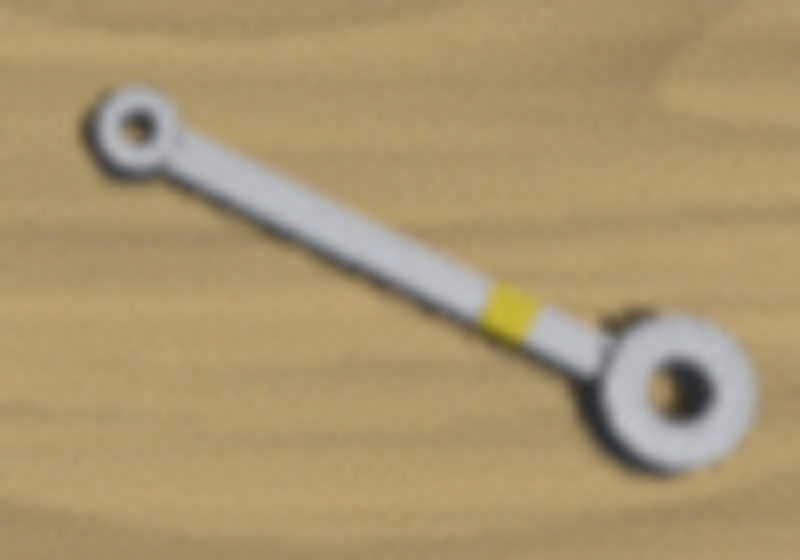

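Run:
```python
from h import *
S=lambda u,v:((u+.5)/4.5-.5+205,(v+.5)/4.5-.5+180)
T1=lambda u,v:((u+.5)/6.9-.5+145,(v+.5)/6.9-.5+205)
T2=lambda u,v:((u+.5)/8-.5+300,(v+.5)/8-.5+205)
P={}
for n,s,t,z in [("knobtop",S(329,219),T1(659,258),.156),("hinge",S(222,257),T1(607,122),.118),("rest",S(122,580),T1(143,358),.05),("coltop",S(301,357),T1(643,266),.05),
 ("hub",S(668,103),T2(680,391),.05),("eye",S(414,178),T2(138,126),.044),("band",S(597,138),T2(508,312),.037)]:
    p,e=tri(s,t);P[n]=plane("top",*t,z);print(n,"tri",np.round(p*1000),"gap",round(e,1),"| top@z",np.round(P[n]*1000),"side@z",np.round(plane("side",*s,z)*1000))
print("pin side@85",plane("side",*S(301,313),.085))
d=P["eye"]-P["hub"];print("lever len",np.linalg.norm(d[:2]),"yaw",np.degrees(np.arctan2(d[1],d[0])))
d=P["rest"]-P["coltop"];print("mount len",np.linalg.norm(d[:2]),"yaw",np.degrees(np.arctan2(d[1],d[0])))
print("knob-hinge",np.linalg.norm((P["knobtop"]-P["hinge"])[:2]),np.degrees(np.arctan2(*(P["knobtop"]-P["hinge"])[[1,0]])),"hinge-pin",np.linalg.norm((P["coltop"]-P["hinge"])[:2]))
# green base plate bottom via minAreaRect
t=cv2.imread("pics/top0.png")[:,:,::-1];
m=cv2.inRange(cv2.cvtColor(t,cv2.COLOR_RGB2HSV)[205:280,145:260],(55,80,30),(90,255,255))
ys,xs=np.where(m);q=np.array([plane("top",x+145,y+205,.008)[:2] for x,y in zip(xs,ys)],np.float32);print(cv2.minAreaRect(q))
```

```text
knobtop tri [482. 136. 154.] gap 0.6 | top@z [481. 136. 156.] side@z [479. 139. 156.]
hinge tri [550. 165. 115.] gap 1.6 | top@z [551. 165. 118.] side@z [547. 169. 118.]
rest tri [448. 397.  46.] gap 1.1 | top@z [447. 396.  50.] side@z [445. 401.  50.]
coltop tri [492. 154.  50.] gap 0.0 | top@z [492. 154.  50.] side@z [492. 155.  50.]
hub tri [ 457. -336.   49.] gap 2.4 | top@z [ 458. -335.   50.] side@z [ 455. -335.   50.]
eye tri [ 571. -112.   43.] gap 1.1 | top@z [ 571. -112.   44.] side@z [ 569. -110.   44.]
band tri [ 490. -269.   35.] gap 5.5 | top@z [ 493. -267.   37.] side@z [ 486. -266.   37.]
pin side@85 [0.49218888 0.15355818 0.085     ]
lever len 0.25020210291873135 yaw 63.14422966081825
mount len 0.24529301862884315 yaw 100.60306241710347
knob-hinge 0.07515954196285494 -156.8186444721906 hinge-pin 0.059724986160869
((0.48765674233436584, 0.28136155009269714), (0.11333230137825012, 0.33431416749954224), 11.4505615234375)
```

Measurements agree: lever length 250, mount about 245–250 at yaw ≈100.6°, knob–hinge 75 mm, hinge–pin 60 mm, and heights within 4 mm. I'll move above the knob by way of the lever area, turning to about yaw 63.

```bash
python3 -m inch '[[1,27,37,0,8.5],[1,27,37,0,8.5],[1,27,37,0,8.5],[1,27,37,0,8.5],[1,28,38,0,8.5],[1,28,38,0,0],[1,28,38,0,0],[1,28,38,0,0]]' && python3 -m inch '[[1,3,47,0,0],[1,3,47,0,0],[1,3,47,0,0],[1,3,47,0,0],[1,3,47,0,0],[1,3,47,0,0],[1,3,47,0,0],[1,3,47,0,0],[1,3,47,0,0],[1,3,47,0,0],[1,0,0,0,0],[1,0,0,0,0]]'
```

```text
t: 0.9
eef_pos: [0.4532, -0.332, 0.2311]
eef_rot: [-180.0, 0.0, 62.6]
contact_force: [0.4, 0.0, -0.6]
grip_width: 0.999
t: 2.1
eef_pos: [0.4821, 0.1374, 0.231]
eef_rot: [-180.0, 0.0, 62.8]
contact_force: [-0.2, -0.7, 0.5]
grip_width: 1.001
```

```bash
python3 -m inch '[[1,0,-1,-35,0],[1,0,0,-35,0],[1,0,0,-25,0],[1,0,0,-12,0],[1,0,0,0,0]]' 20
python3 - <<'E'
from h import *
s=snapshot("side");t=snapshot("top")
a=s[180:300,225:325];b=t[190:290,180:300]
k=lambda x:cv2.resize(x,(400,480) if x is a else (400,480),interpolation=cv2.INTER_CUBIC)
cv2.imwrite("pics/k1.png",np.hstack([k(a),k(b)])[:,:,::-1])
E
```

```text
t: 2.6
eef_pos: [0.4817, 0.1336, 0.1229]
eef_rot: [-179.9, 0.2, 62.6]
contact_force: [-0.8, -0.2, -0.1]
grip_width: 1.001
```

View pics/k1.png

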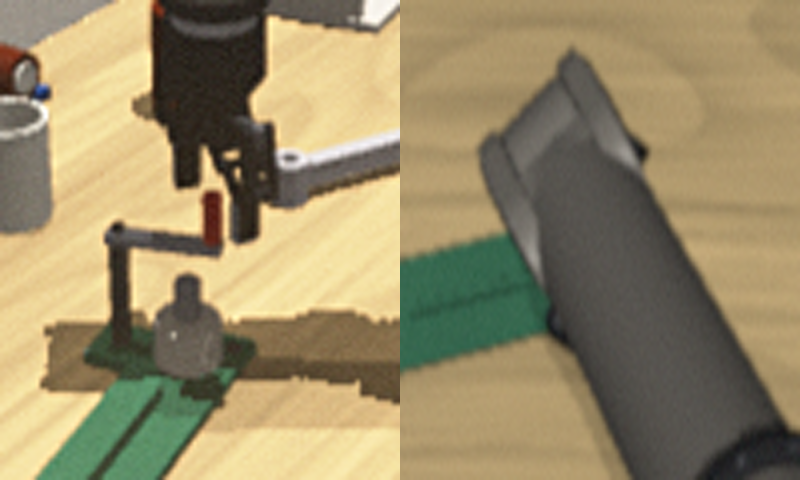

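The knob (side crop 212,215) stands between the two fingers. I'll close lightly.

```bash
python3 -m inch '[[0,0,0,0,0],[0,0,0,0,0],[0,0,0,0,0],[0,0,0,0,0],[0,0,0,0,0],[0,0,0,0,0],[0,0,0,0,0],[0,0,0,0,0]]' 20; python3 -c "
import numpy as np
a=[-157,-147,-137,-127,-117,-107,-97,-87,-81]
p=[(549+74*np.cos(np.radians(x)),165+74*np.sin(np.radians(x))) for x in a];print(np.round(p),np.round(np.diff(p,axis=0)))"
```

```text
t: 3.5
eef_pos: [0.482, 0.1352, 0.1244]
eef_rot: [-180.0, 0.1, 62.7]
contact_force: [-4.0, -1.1, 5.8]
grip_width: 0.178
[[481. 136.]
 [487. 125.]
 [495. 115.]
 [504. 106.]
 [515.  99.]
 [527.  94.]
 [540.  92.]
 [553.  91.]
 [561.  92.]] [[  6. -11.]
 [  8. -10.]
 [ 10.  -9.]
 [ 11.  -7.]
 [ 12.  -5.]
 [ 13.  -3.]
 [ 13.  -0.]
 [  8.   1.]]
```

```bash
python3 -m inch '[[0,3,-6,0,0],[0,3,-5,0,0],[0,4,-5,0,0],[0,4,-5,0,0],[0,5,-5,0,0],[0,5,-4,0,0],[0,5,-4,0,0],[0,6,-3,0,0]]'
```

```text
t: 4.3
eef_pos: [0.516, 0.0973, 0.1238]
eef_rot: [-179.9, 0.2, 62.7]
contact_force: [-5.4, -0.8, 2.5]
grip_width: 0.179
```

```bash
python3 -m inch '[[0,6,-3,0,0],[0,6,-2,0,0],[0,6,-1,0,0],[0,7,-1,0,0],[0,7,0,0,0],[0,6,0,0,0],[0,5,1,0,0],[0,0,0,0,0]]'
```

```text
t: 5.1
eef_pos: [0.5615, 0.092, 0.1239]
eef_rot: [180.0, -0.0, 62.6]
contact_force: [-0.6, -1.7, -4.5]
grip_width: 0.179
```

```bash
python3 -m inch '[[1,0,0,0,0],[1,0,0,0,0],[1,0,0,0,0],[1,0,0,0,0],[1,0,0,0,0],[1,0,0,0,0],[1,0,0,20,0],[1,0,0,35,0],[1,0,0,50,0],[1,0,0,0,0]]'; python3 -m inch '[[1,0,-40,0,0],[1,0,-45,0,0],[1,0,-45,0,0],[1,0,-45,0,0],[1,0,0,0,0],[1,0,0,0,0]]'
python3 - <<'E'
from h import *
s=snapshot("side");t=snapshot("top")
a=s[180:340,200:380];b=t[195:285,145:265]
cv2.imwrite("pics/k2.png",np.hstack([cv2.resize(a,(400,356),interpolation=cv2.INTER_CUBIC),cv2.resize(b,(400,356),interpolation=cv2.INTER_CUBIC)])[:,:,::-1])
cv2.imwrite("pics/t2.png",t[:,:,::-1]);cv2.imwrite("pics/s2.png",s[:,:,::-1])
E
```

```text
t: 6.1
eef_pos: [0.5643, 0.0939, 0.236]
eef_rot: [179.5, -0.4, 62.7]
contact_force: [1.0, 0.3, -0.1]
grip_width: 0.999
t: 6.7
eef_pos: [0.5603, -0.0839, 0.2289]
eef_rot: [-180.0, 0.0, 62.5]
contact_force: [-0.1, 1.7, -0.2]
grip_width: 1.004
```

View pics/k2.png

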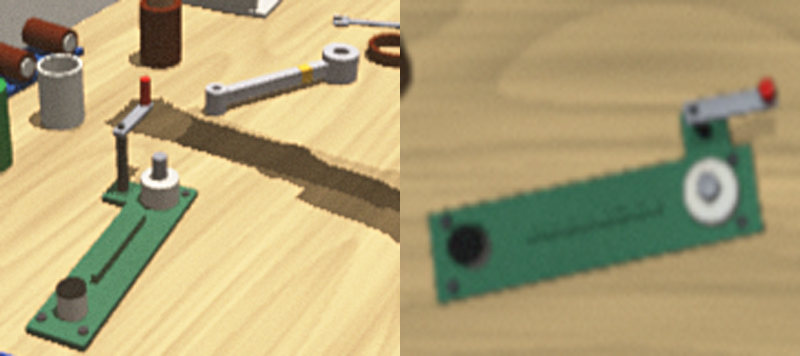

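View pics/t2.png

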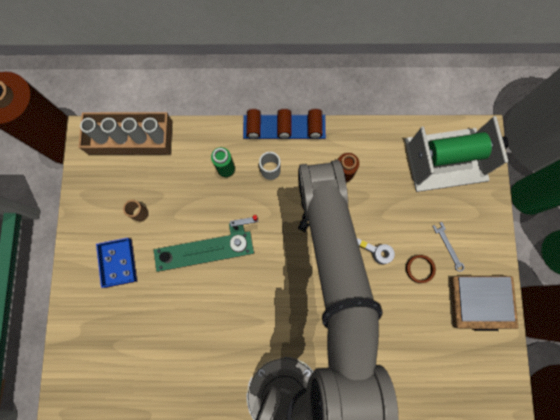

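The strap is now fully aside, parallel to the plate and pointing away from the rest post. The pin is unobstructed, so I'll refine its position and the mount's yaw.

Run:
```python
from h import *
t=cv2.imread("pics/t2.png")[:,:,::-1];s=cv2.imread("pics/s2.png")[:,:,::-1];t0=cv2.imread("pics/top0.png")[:,:,::-1]
k=10
A=cv2.resize(t[225:260,220:258],None,fx=k,fy=k,interpolation=cv2.INTER_CUBIC)
B=cv2.resize(s[235:280,255:290],None,fx=8,fy=8,interpolation=cv2.INTER_CUBIC)
c=np.zeros((370,700,3),np.uint8);c[:350,:380]=A;c[:360,400:680]=B;cv2.imwrite("pics/pin.png",c[:,:,::-1])
# bench-side long edges of plate: mask of green, edge lines
m=cv2.inRange(cv2.cvtColor(t0,cv2.COLOR_RGB2HSV),(55,80,30),(90,255,255))
lo=[];hi=[]
for x in range(162,228):
    y=np.where(m[225:280,x])[0]+225
    if len(y): lo.append((x,y.min()-.5));hi.append((x,y.max()+.5))
for e in(lo,hi):
    q=np.array([plane("top",x,y,.008)[:2] for x,y in e],np.float32)
    l=cv2.fitLine(q,cv2.DIST_HUBER,0,.01,.01).ravel();print("edge yaw",np.degrees(np.arctan2(l[1],l[0])),l)
print("rest dark",blobs(t0,(0,0,0),(180,255,45),(150,245,175,270),10))
```

```text
edge yaw -79.445564 [ 0.1831695  -0.98308134  0.50136703  0.30873144]
edge yaw -79.14055 [ 0.18840034 -0.9820923   0.42708802  0.30565318]
rest dark [(array([164.6, 256.4]), array([10,  7, 10, 10, 76], dtype=int32))]
```

View pics/pin.png

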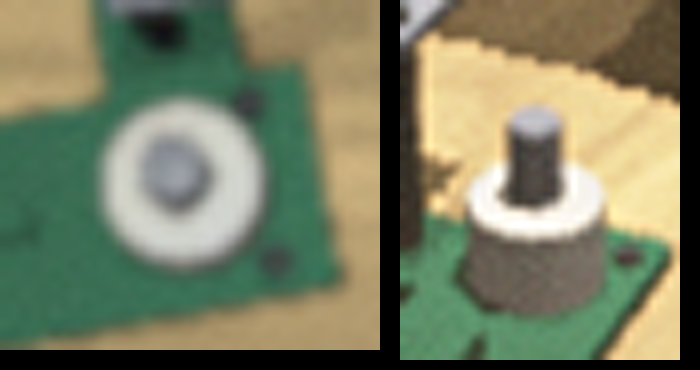

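Run:
```python
from h import *
p,e=tri((271.4,249.6),(236.95,241.15));print("pin",p*1000,e, plane("top",236.95,241.15,.085)*1000,"col",plane("top",237.95,242.95,.05)*1000,plane("side",271.4,249.6,.085)*1000)
print("rest",plane("top",164.6,256.4,.05)*1000)
y=np.radians(100.7);print("pin+250x",np.array([491.5,154])+250*np.array([np.cos(y),np.sin(y)]))
# lever check
T2=lambda u,v:((u+.5)/8-.5+300,(v+.5)/8-.5+205)
h=plane("top",*T2(680,391),.05);ey=plane("top",*T2(138,126),.044)
print("balance",(h+(ey-h)*76/250)*1000,env.observe()["eef_pos"],env.observe()["eef_rot"])
t=cv2.imread("pics/top0.png")[:,:,::-1]
m=cv2.inRange(cv2.cvtColor(t,cv2.COLOR_RGB2HSV),(0,0,110),(180,60,255))[205:270,300:400]
cs,_=cv2.findContours(m,0,2);c=max(cs,key=cv2.contourArea);print(cv2.boundingRect(c))
q=np.array([plane("top",x+300,y+205,.037)[:2] for y,x in zip(*np.where(m)) if 22<x<62],np.float32)
l=cv2.fitLine(q,cv2.DIST_HUBER,0,.01,.01).ravel();print("bar yaw",np.degrees(np.arctan2(l[1],l[0])),l[2:])
```

```text
pin [493.45484491 153.35724977  82.99916895] 1.2112634204029367 [493.71615982 153.43766428  85.        ] col [492.42636219 153.83611137  50.        ] [491.04555    155.69436941  85.        ]
rest [446.8908822  397.90561508  50.        ]
pin+250x [445.08334615 399.65319914]
balance [ 492.33730338 -267.31130065   48.176     ] [ 0.56065146 -0.08110316  0.22922438] [-1.79984295e+02 -4.63624583e-02  6.27605314e+01]
(66, 38, 29, 21)
bar yaw 62.71266 [ 0.53380096 -0.18678787]
```

```bash
python3 -m inch '[[1,-17,-46,0,0],[1,-17,-46,0,0],[1,-17,-47,0,0],[1,-17,-47,0,0],[1,0,0,-40,0],[1,0,0,-40,0],[1,0,0,-40,0],[1,0,0,-20,0],[1,0,0,0,0],[1,0,0,0,0]]'
python3 - <<'E'
from h import *
s=snapshot("side");t=snapshot("top")
crop(s,270,160,120,90,6,"pics/g1.png");crop(t,290,190,130,90,6,"pics/g1t.png");s=env.observe();print(s["eef_pos"],s["eef_rot"])
E
```

```text
t: 7.8
eef_pos: [0.4936, -0.2673, 0.0898]
eef_rot: [180.0, -0.0, 62.8]
contact_force: [-0.0, -0.1, 0.6]
grip_width: 1.0
[ 0.49423787 -0.26838434  0.09100735] [ 1.79830868e+02 -2.26210515e-02  6.27236605e+01]
```

View pics/g1.png

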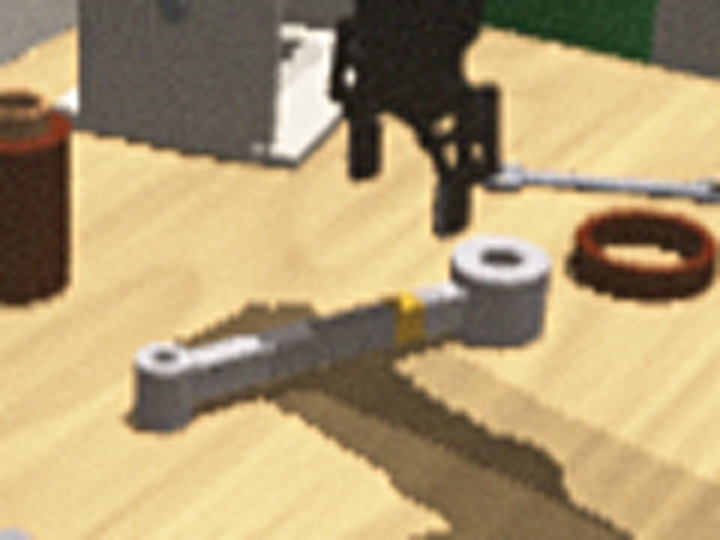

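The fingertip midpoint (crop 408,205) is directly above the yellow band (408,305). I'll descend and grip.

```bash
python3 -m inch '[[1,-1,0,-25,0],[1,0,0,-25,0],[1,0,0,-18,0],[1,0,0,-10,0],[1,0,0,-5,0],[1,0,0,0,0]]' && python3 -m inch '[[0,0,0,0,0],[0,0,0,0,0],[0,0,0,0,0],[0,0,0,0,0],[0,0,0,0,0],[0,0,0,0,0],[0,0,0,0,0],[0,0,0,0,0]]' 90;  python3 - <<'E'
from h import *
s=snapshot("side")
crop(s,270,160,120,90,6,"pics/g2.png");s=env.observe();print(s["eef_pos"],s["eef_rot"],s["contact_force"])
E
```

```text
t: 8.5
eef_pos: [0.4921, -0.2688, 0.0068]
eef_rot: [180.0, -0.0, 62.7]
contact_force: [-0.2, -0.7, 0.1]
grip_width: 1.0
t: 9.3
eef_pos: [0.4918, -0.2688, 0.0068]
eef_rot: [180.0, 0.0, 62.7]
contact_force: [-0.8, -0.4, 6.2]
grip_width: 0.192
[ 0.49174694 -0.26875739  0.00679846] [1.79979667e+02 9.19968253e-03 6.26506914e+01] [-0.60127774  0.62118853  4.99786637]
```

View pics/g2.png

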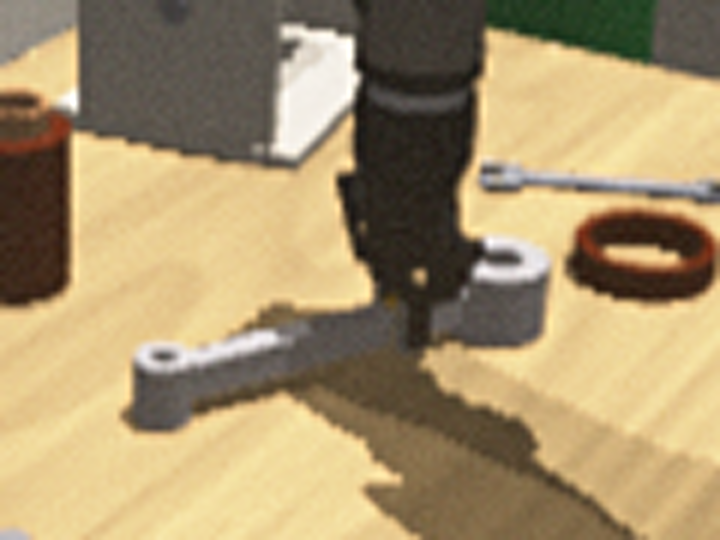

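The jaws are on the bar at the band. I'll lift a little with a firmer grip and check.

```bash
python3 -m inch '[[0,0,0,0,0],[0,0,0,0,0],[0,0,0,5,0],[0,0,0,10,0],[0,0,0,15,0],[0,0,0,15,0],[0,0,0,10,0],[0,0,0,0,0],[0,0,0,0,0]]' 115;  python3 - <<'E'
from h import *
s=snapshot("side");t=snapshot("top");cv2.imwrite("pics/g3s.png",s[:,:,::-1]);cv2.imwrite("pics/g3tf.png",t[:,:,::-1])
crop(s,270,150,120,100,6,"pics/g3.png");crop(t,290,190,130,90,6,"pics/g3t.png");s=env.observe();print(s["eef_pos"],s["eef_rot"],s["contact_force"],s["moment"])
E
```

```text
t: 10.25
eef_pos: [0.4916, -0.2688, 0.0616]
eef_rot: [180.0, 0.0, 62.6]
contact_force: [-0.3, 0.5, -6.2]
grip_width: 0.187
[ 0.49100349 -0.2684895   0.06079323] [-1.79932688e+02  5.56640489e-03  6.26528346e+01] [-0.54916207  0.11948831 -6.2591377 ] [-0.00459548 -0.01929846 -0.08700424]
```

View pics/g3.png

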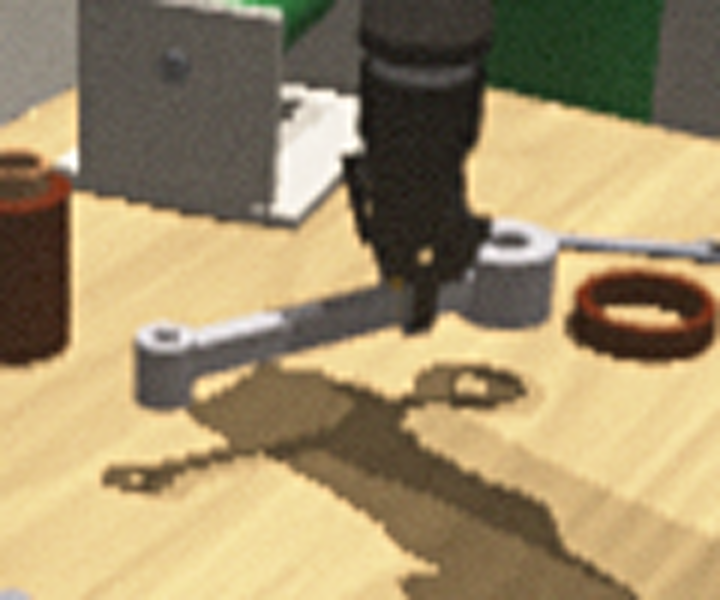

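View pics/g3t.png

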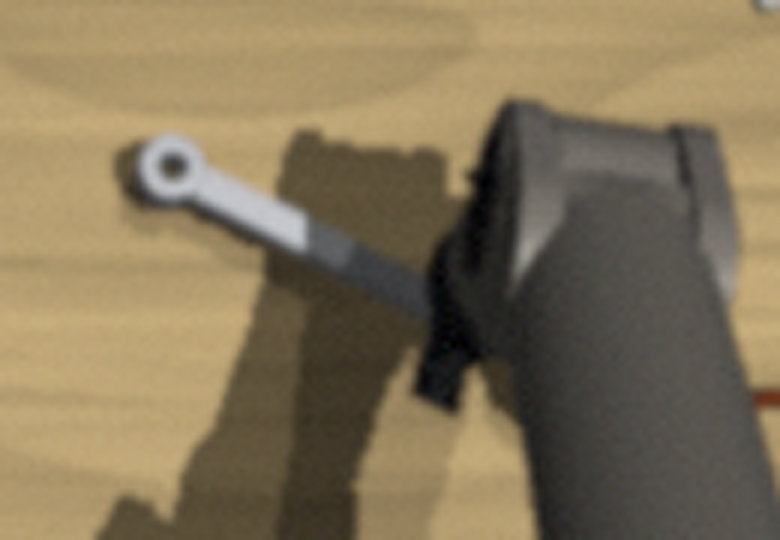

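Run:
```python
from h import *
f=lambda u,v,x,y:((u+.5)/6-.5+x,(v+.5)/6-.5+y)
e,g=tri(f(166,335,270,150),f(173,166,290,190));print("eye",e*1000,g)
T=np.array([491,-268.5])/1e3;y=np.radians(62.7)
for z in(.1,.104,.108): print("hub side at",z,plane("side",*f(514,238,270,150),z)*1000)
print("exp hub",T-.076*np.array([np.cos(y),np.sin(y)]),"exp eye",T+.174*np.array([np.cos(y),np.sin(y)]))
```

```text
eye [ 570.31914567 -113.51264986   98.25331149] 1.6588084749141094
hub side at 0.1 [ 457.31628237 -349.12263171  100.        ]
hub side at 0.104 [ 453.83926375 -341.21940052  104.        ]
hub side at 0.108 [ 450.36224513 -333.31616934  108.        ]
exp hub [ 0.45614263 -0.33603491] exp eye [ 0.57080502 -0.1138806 ]
```

Lever is level: the eye top triangulates to 98 mm (expected 98) and the hub to about 105 mm (expected 104.5). Load is 6.3 N with negligible moment. I'll raise it, then carry it gently while turning +38°.

```bash
python3 -m inch '[[0,0,0,10,0],[0,0,0,20,0],[0,0,0,25,0],[0,0,0,25,0],[0,0,0,25,0],[0,0,0,20,0],[0,0,0,15,0],[0,0,0,10,0],[0,0,0,0,0]]' && python3 -m inch '[[0,0,8,0,1],[0,0,16,0,2],[0,0,24,0,3],[0,0,30,0,4],[0,0,30,0,4],[0,0,30,0,4],[0,0,30,0,4],[0,0,30,0,4],[0,0,30,0,4],[0,0,24,0,2],[0,0,16,0,2],[0,0,8,0,1]]'
```

```text
t: 11.25
eef_pos: [0.4922, -0.2689, 0.2124]
eef_rot: [179.9, 0.0, 62.7]
contact_force: [-0.8, 0.1, -7.5]
grip_width: 0.191
t: 12.45
eef_pos: [0.4912, 0.0102, 0.2115]
eef_rot: [180.0, -0.0, 98.0]
contact_force: [0.8, 0.5, -7.4]
grip_width: 0.189
```

```bash
python3 -m inch '[[0,-1,10,0,0.5],[0,-1,18,0,0.5],[0,-1,26,0,0.5],[0,-1,30,0,0.5],[0,-1,30,0,0.5],[0,-1,30,0,0.5],[0,-1,28,0,0],[0,-1,22,0,0],[0,-1,16,0,0],[0,-1,8,0,0],[0,0,0,0,0],[0,0,0,0,0]]'
python3 - <<'E'
from h import *
s=snapshot("side");t=snapshot("top")
cv2.imwrite("pics/c1.png",s[:,:,::-1]);cv2.imwrite("pics/c1t.png",t[:,:,::-1]);s=env.observe();print(s["eef_pos"],s["eef_rot"],s["contact_force"],s["moment"])
E
```

```text
t: 13.65
eef_pos: [0.4818, 0.2239, 0.211]
eef_rot: [-180.0, 0.1, 100.6]
contact_force: [0.8, -0.4, -6.8]
grip_width: 0.19
[0.48194791 0.22373996 0.21108591] [-1.79979826e+02  5.85066868e-02  1.00536901e+02] [ 0.03285144  1.16890652 -6.26478131] [ 0.02587141  0.00572844 -0.00782234]
```

View pics/c1.png

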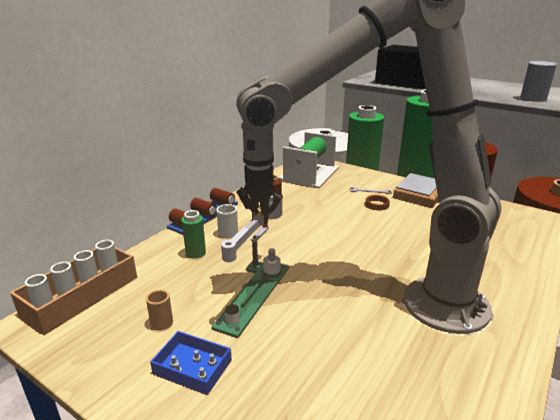

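View pics/c1t.png

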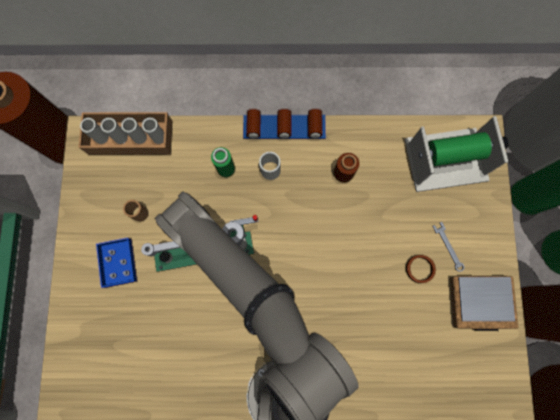

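The lever is still held, parallel above the mount, and nothing else has moved. I'll lower it to the target height.

```bash
python3 -m inch '[[0,-2,2,-8,0.1],[0,-2,3,-12,0],[0,0,0,-14,0],[0,0,0,-14,0],[0,0,0,-12,0],[0,0,0,-10,0],[0,0,0,-6,0],[0,0,0,-3,0],[0,0,0,0,0],[0,0,0,0,0],[0,0,0,0,0]]'
python3 - <<'E'
from h import *
s=snapshot("side");t=snapshot("top")
crop(s,205,185,110,150,4,"pics/d1.png");crop(t,130,190,140,90,5.7,"pics/d1t.png");s=env.observe();print(s["eef_pos"],s["eef_rot"],s["contact_force"],s["moment"])
E
```

```text
t: 14.85
eef_pos: [0.478, 0.2306, 0.1329]
eef_rot: [179.9, -0.0, 100.8]
contact_force: [0.2, 0.4, -7.8]
grip_width: 0.193
[0.47786939 0.23042857 0.13273201] [ 1.79951536e+02 -6.26043486e-03  1.00751369e+02] [-0.26512728  0.01429968 -7.07203019] [-0.00513649 -0.00415388 -0.01215302]
```

View pics/d1.png

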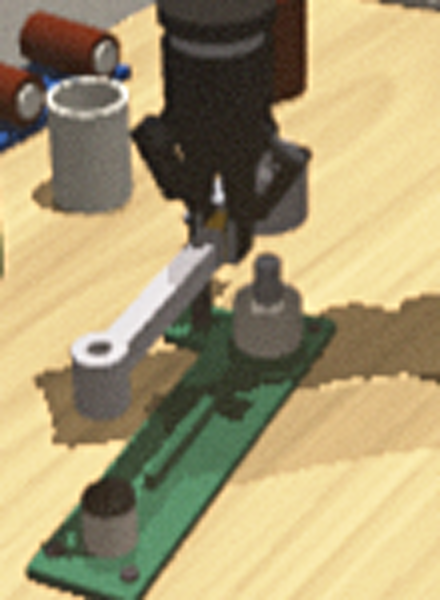

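View pics/d1t.png

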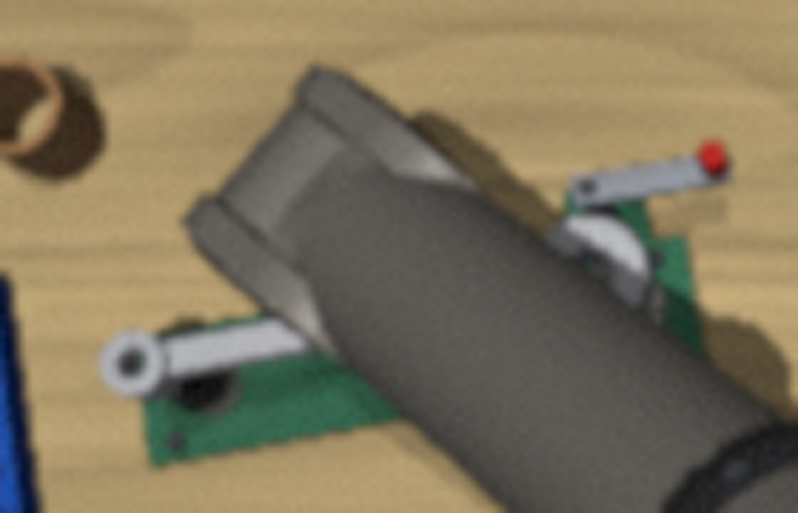

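Run:
```python
from h import *
f=lambda u,v,k,x,y:((u+.5)/k-.5+x,(v+.5)/k-.5+y)
e,g=tri(f(99,348,4,205,185),f(132,363,5.7,130,190));print("eye",e*1000,g,plane("top",*f(132,363,5.7,130,190),.17)*1000)
# expected hub top circle projected to top crop & side crop
for hub,lab in(((.4925,.154),"pin"),(np.array([.4779,.2304])-.076*np.array([np.cos(np.radians(100.75)),np.sin(np.radians(100.75))]),"tcp")):
    print(lab,hub)
    t=cv2.imread("pics/d1t.png");s=cv2.imread("pics/d1.png")
    for r in(.032,.014):
        P=[np.r_[np.array(hub)+r*np.array([np.cos(a),np.sin(a)]),.176] for a in np.linspace(0,6.28,40)]
        T=np.array([(proj("top",p)-[130,190]+.5)*5.7-.5 for p in P]);S=np.array([(proj("side",p)-[205,185]+.5)*4-.5 for p in P])
        cv2.polylines(t,[T.astype(int)],1,(0,0,255),1);cv2.polylines(s,[S.astype(int)],1,(0,0,255),1)
    cv2.imwrite(f"pics/o_{lab}.png",np.hstack([t[130:330,500:760],s[100:300,150:400]]).repeat(1,0))
a=cv2.resize(np.vstack([cv2.imread("pics/o_pin.png"),cv2.imread("pics/o_tcp.png")]),None,fx=1.45,fy=1.45);cv2.imwrite("pics/o.png",a)
```

```text
eye [444.30236357 401.46184907 168.85945629] 0.3928775795733002 [444.34628851 401.22571244 170.        ]
pin (0.4925, 0.154)
tcp [0.49207583 0.15573377]
```

View pics/o.png

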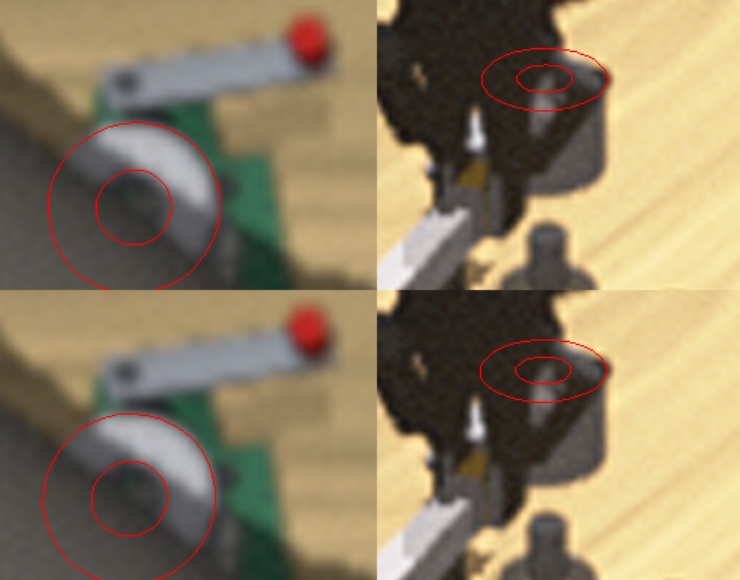

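Eye measures (444, 401, 169), so its underside is at 125 mm. The expected position over the post is about (445.5, 399). The hub edge matches the pin position within about 2 mm. I'll nudge −2 mm in y and settle.

```bash
python3 -m inch '[[0,0.5,-1,0,0],[0,0,-1,-1,0],[0,0,0,0,0],[0,0,0,0,0],[0,0,0,0,0],[0,0,0,0,0],[0,0,0,0,0],[0,0,0,0,0]]'
python3 - <<'E'
from h import *
s=snapshot("side");t=snapshot("top")
crop(s,205,185,110,150,4,"pics/e1.png");cv2.imwrite("pics/e1t.png",t[:,:,::-1]);s=env.observe();print(s["eef_pos"],s["eef_rot"],s["contact_force"],s["moment"],abs(s["joint_velocities"]).max())
E
```

```text
t: 15.75
eef_pos: [0.4781, 0.2283, 0.1313]
eef_rot: [-180.0, -0.0, 100.8]
contact_force: [-0.7, -0.0, -6.3]
grip_width: 0.192
[0.47811542 0.22836295 0.1313207 ] [ 1.79997866e+02 -3.42437065e-03  1.00755721e+02] [ 0.25839787 -0.02313125 -7.09472434] [-0.03284995  0.04965963 -0.01164256] 0.1185635852104874
```

View pics/e1.png

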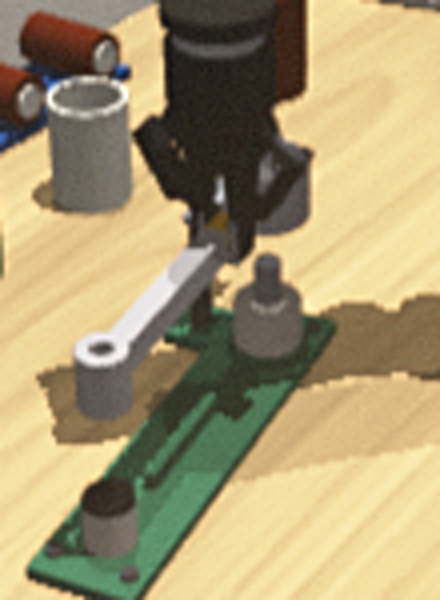

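View pics/e1t.png

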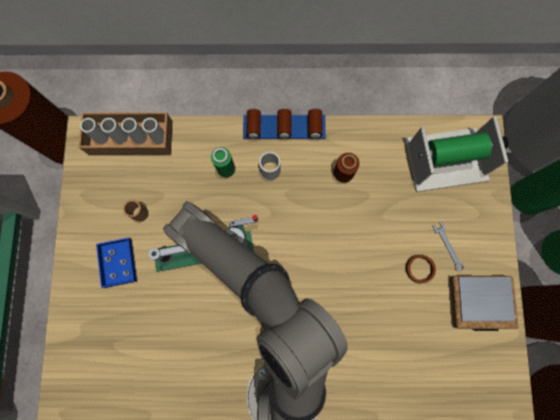

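The eye is above the rest post, the hub is above the pin, the strap is still aside (knob at 255,218), and the bystanders look unmoved. I'll hand in.

```bash
python3 -c "
from rig import env
print(env.close_job())"
```

```text
the job is handed in; nothing more can be done
None
```

I finished the job as asked and handed it in at about 16 s. I swung the keeper strap aside, gripped the lever at its yellow band with 115 N, and carried it level over the mount, where the arm still holds it.

What the last checks showed:
- **Keeper:** the strap points away from the rest post, at roughly 1.55 rad. In the final picture it hasn't moved since I let go.
- **Hub:** by tool pose its centre is within about 1–2 mm of the pin axis. Its underside is about 124.5 mm above the bench, 39–40 mm above the pin tip.
- **Eye:** I measured it from both views just before the last 2 mm nudge. Allowing for the nudge, it is within about 2 mm of where the rest post should be, with its underside at about 124–125 mm. The lever is therefore level, at the mount's yaw of about 100.7°.
- **Hold:** the joints were practically still, the wrist carries only the lever's weight (6–7 N), and the other things on the bench look unmoved.

Some measurements were weaker or disagreed:
- **Pin and rest post:** the two views differ by 2–5 mm on each. From the top view alone the rest post came out 245–250 mm from the pin.
- **Hub in the pictures:** the gripper and arm hide most of it, so I could check it only from its visible edge and the tool pose.

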